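Sort drill tubes by heft into the sloping rack

TASK

The three closed drill tubes on the bench look alike: one holds a thick steel drill, one a thin one, and one is empty. Tell them apart by their weight in the hand and put them away in the sloping rack, the heaviest in the bay with one stroke cut in its keeper bar, the lighter drill in the bay with two, the empty tube in the bay with three. Slide each one under the keeper bar until it is fully home against the stop, let go of it, and leave the other things on the bench alone.

Things in the scene. Friction and masses are not known exactly. Their poses are not given: they have to be found in the camera images.
- tube_a: closed square packing tube, grey plastic, black end plugs, 170 x 36 x 36 mm; origin at its centre, x along its length. Lies flat on the bench, the first of a row of three that look alike, parallel, about 105 mm apart. A tube weighs about 0.13 kg empty, 0.33 kg with the thin drill, 0.77 kg with the thick one (each within 0.08 kg); any tube may be any of these
- tube_b: as tube_a, the middle tube of the row; the drill inside a tube is held in end pieces and does not slide, so a tube balances at its middle
- tube_c: as tube_a, the last tube of the row, farthest from the robot. Between the tubes and the rack stands the bench vice, fixed, ahead of the robot (y from -0.08 to 0.14 m), its top 0.21 m above the bench: carry the tubes over it
- rack: wooden rack, fixed, 236 mm wide (y), 205 mm deep (x), 115 mm high at the back (+x); origin on the bench below its middle. Its board rises from the stop at the front (nearest the robot) to the back at 25 degrees and carries three lanes 76 mm apart. A keeper bar crosses the lower end; above it only strips 6 mm high part the lanes
- bay_1: floor of the bay with ONE dark stroke on top of the keeper bar (left lane seen from the robot). Origin on the sloping board, mid bay, at the inner face of the stop; x up the slope, y to the left, z square to the board. The stop is 30 mm high, faced with slippery nylon, the board reaches 205 mm up the slope. A tube that is home lies along x, its centre at x 85, y 0, z 18 mm
- bay_2: floor of the middle bay, TWO strokes; frame as bay_1. In every bay the keeper bar spans x 13 to 39 mm, z 46 to 58 mm (46 mm free below it), on spacer blocks 46 mm high from x 0 to 52 mm that leave the bay 44 mm wide; a tube must go in beneath the bar along the slope, from farther up the board
- bay_3: floor of the right bay, THREE strokes; frame as bay_1. A tube left higher up on the slope may stay there by friction: it must be pushed home
- wax_tin: round tin, 74 mm across, 36 mm high, origin at its underside; bystander
- offcut_2: plain wood block 60 x 90 x 34 mm, origin at its underside; bystander
- pliers: pliers 72 x 170 x 12 mm lying flat; bystander

How it is judged:
By the outcome, as a careful person would: the job done as asked, in the order asked, and still so for the second after the job is handed in, with the robot touching nothing.
It also fails if it takes over 72 s, if anything falls off the work surface, if the arm or the gripper's body presses on something with over 40 N, if the wrist force passes 120 N, or if a joint passes its speed limit or range.

ROBOT

A 6-joint arm with a two-finger parallel gripper is mounted at the origin on a cart in front of the work surface, level with it; the furniture and walls round the work are solid. World frame = base frame: x ahead of the robot, y to its left, z up, the work surface at z = 0. Lengths are in m, angles in rad, forces in N, time in s.
With the tool pointing down it reaches from about 0.35 to 0.975 m from the base axis. Payload 7.1 kg.
Tool frame: the origin (TCP) lies between the finger pads; the fingertips stand 17 mm ahead of it and the grasp point (between the pads) lies 2 mm behind it (env.finger_overhang is the distance from the TCP to the fingertips, in m); z points along the fingers, y is the line along which they close (so a half turn about z gives the same grasp; the last joint's range is limited). The gripper opens to 88 mm and grips with 3 to 60 N. Pads are 20 mm wide; open, the fingers measure 115 mm over their backs; the gripper's body (75 mm by 178 mm) begins 61 mm behind the grasp point.
Start: joints at [1.267, 0.423, 1.63, -0, 1.089, -0.019], TCP at [0.176, 0.6, 0.24] pointing down, gripper open.
Joint ranges: [-3, 3], [-0.9, 2.11], [0.09, 2.58], [-1.31, 4.45], [0.11, 2.69], [-2.54, 2.54]. Speed limits (rad/s): [2.39, 2.39, 3.01, 3.14, 3.14, 3.14].

INTERFACE

Orientations are given as a unit quaternion [w, x, y, z].
In Python, from station import env, get_image gives the robot as it stands (env), with the cameras as plain functions.
- The arm moves only by the tool shift_gripper, called after "Call:" by a JSON object that holds its "fn" and its "kwargs", one argument or row to a line. Schema: {"type":"object","properties":{"ticks":{"type":"array","items":{"type":"array","items":{"type":"array","items":{"type":"number"},"minItems":4,"maxItems":4},"minItems":1,"maxItems":20},"minItems":1,"maxItems":1},"aperture":{"type":"number"},"grip_force":{"type":"number"},"only":{"type":"string"},"quiet":{"type":"boolean"},"lines":{"type":"string"}},"required":["ticks"],"additionalProperties":false}. ticks is a list that holds a single list of rows (three levels of brackets), with 1 to 20 rows, each of 4 numbers: dx, dy, dz in m, then a turn about the tool's z in rad; each row shifts and turns the commanded pose from where the row before left it, along the tool's axes as they then stand; what a row does not reach is not made up. A row lasts 1/8 s, in which the tool goes at most 0.0625 m and 0.188 rad, less where a joint would pass 70% of its speed; a pose out of reach is approached as far as the arm can. aperture is the finger opening in m, set as the call begins (left out keeps the last). The fingers move at their own pace and stop on an object; grip_force is the grip in N (left out, the last holds). Time passes only in rows, so rows that do not move let the fingers close. The tool returns the time, the measured TCP pose, the force, the opening and the grip force at its end. only (a regular expression) keeps the lines of the reply that match it, lines (a string "A,B") keeps lines A to B, and quiet returns only ok. Input that does not fit is refused with a message, and nothing moves.
- env.get_state(): the state, without advancing time (a new reading comes with each control period).
- get_image(name): name is "scene" or "top" or "wrist"; returns a dict with "frame" (384x512x3 uint8, blue, green, red), "fov_y" (degrees; the focal length in pixels is half the picture's height over the tangent of half this angle, whatever the lens; pixels are square), "cx", "cy" (the principal point, pixels), "R" (3x3) and "t" (3): a world point X has camera coordinates R X + t; the wrist camera has in their place "hand_eye" (4x4, takes a point from camera to tool coordinates, whose origin is the TCP and whose axes are the flange's). Camera axes: x right, y down, z forward; pixel columns grow to the right and rows downward; lengths in m; the calibration is good to about 2 mm. A picture is of the moment at which its call begins: read the wrist's pose just before it. There is no depth.
- env.sign_off(): hands the job in; it is judged then, once.
The state is a dict: "time": time; "qpos": joint angles; "joint_velocities": joint speeds; "joint_torque": joint torques, N m; "tcp_pos": TCP position; "ee_rot": TCP orientation; "ft_force": force on the tool from outside, world axes, zero at the start; "wrist_torque": the same for the moment, N m; "grip_width": finger opening in m; "gripper_force": force on a finger pad.
Only numpy, scipy, OpenCV 4.12 (cv2) and the standard library are available. Lean on these libraries where they do the work, as an engineer would, in place of code of your own. Each camera call takes 0.05 s, during which the arm holds its last target. There are 200 camera calls.

## Working session

There is one attempt and no reset: what is moved stays moved. The work goes in short steps, Python scripts to look and compute and a tool call to move; the robot and the scene stay as the last step left them, time stands still between calls to the robot, and variables do not carry over. Pictures are saved under pics/ and viewed, at most 13 in all, crops included, and the job is handed in when it is done.

```bash
ls; mkdir -p pics; python3 - <<'E'
from station import env, get_image
import cv2,numpy as np
s=env.get_state();print({k:np.round(v,3).tolist() for k,v in s.items()})
for n in("scene","top"):
    d=get_image(n);cv2.imwrite(f"pics/{n}0.png",cv2.resize(d["frame"],(800,600)) if 0 else d["frame"])
    print(n,d["fov_y"],d["cx"],d["cy"],np.round(d["R"],4).tolist(),np.round(d["t"],4).tolist())
E
```

```text
pics
station.py
{'time': 0.0, 'qpos': [1.267, 0.424, 1.631, 0.0, 1.089, -0.019], 'joint_velocities': [-0.002, -0.002, 0.001, 0.002, 0.001, -0.002], 'joint_torque': [-0.001, -54.462, -27.367, 0.064, 0.023, -0.0], 'tcp_pos': [0.175, 0.599, 0.239], 'ee_rot': [-0.0, 0.142, 0.99, -0.001], 'ft_force': [0.395, -0.306, 0.207], 'wrist_torque': [0.002, -0.023, 0.007], 'gripper_force': 0.0, 'grip_width': 0.088}
scene 46.40484403940924 255.68186187312878 202.36564258725738 [[0.8391, -0.5438, 0.0089], [-0.3141, -0.4979, -0.8084], [0.4441, 0.6755, -0.5886]] [-0.4848, 0.2184, 1.3299]
top 45.8992951352428 253.3294367491258 193.60136936093176 [[0.0175, -0.9998, -0.0007], [-0.9841, -0.0171, -0.1769], [0.1769, 0.0038, -0.9842]] [0.008, 0.5862, 1.35]
```

View pics/scene0.png

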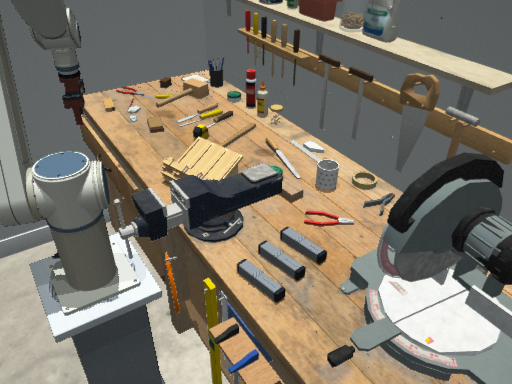

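View pics/top0.png

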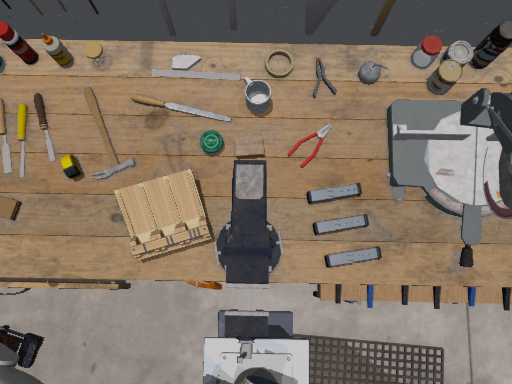

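The scene view shows three grey tubes to the robot's right and the rack to its left, beyond the vice. In the top view the tubes lie along y, centred near (353,257), (341,225) and (334,193) px. The rack spans roughly (115–210, 170–260) px and is turned about 10°, with its keeper bar at the bottom.

```bash
cat > h.py <<'E'
import cv2,numpy as np
from station import env, get_image
def cam(n):
    d=get_image(n);f=192/np.tan(np.radians(d["fov_y"]/2))
    return d,f
def ray2plane(d,uv,z):
    f=192/np.tan(np.radians(d["fov_y"]/2));R=np.array(d["R"]);t=np.array(d["t"])
    C=-R.T@t;r=R.T@np.array([(uv[0]-d["cx"])/f,(uv[1]-d["cy"])/f,1]);return C+r*(z-C[2])/r[2]
def proj(d,X):
    f=192/np.tan(np.radians(d["fov_y"]/2));p=np.array(d["R"])@X+d["t"];return np.array([d["cx"]+f*p[0]/p[2],d["cy"]+f*p[1]/p[2]])
E
python3 - <<'E'
from h import *
d,f=cam("top");im=d["frame"]
a=cv2.resize(im[165:270,105:220],None,fx=5,fy=5,interpolation=cv2.INTER_CUBIC)
b=cv2.resize(im[175:275,295:395],None,fx=5,fy=5,interpolation=cv2.INTER_CUBIC)
cv2.imwrite("pics/rack.png",a);cv2.imwrite("pics/tubes.png",b)
# tubes: bluish/grey vs wood
hsv=cv2.cvtColor(im,cv2.COLOR_BGR2HSV)
B,G,R=[im[...,i].astype(int) for i in range(3)]
m=((R-B)<25).astype(np.uint8);m[:175]=0;m[275:]=0;m[:,:295]=0;m[:,388:]=0
n,l,st,c=cv2.connectedComponentsWithStats(m)
for i in range(1,n):
    if st[i,4]>200:
        pts=np.argwhere(l==i)[:,::-1].astype(np.float32);r=cv2.minAreaRect(pts);print(st[i],r)
        bx=cv2.boxPoints(r);P=np.array([ray2plane(d,p,0.036) for p in bx]);print(np.round(P,3).tolist(),P.mean(0).round(4))
E
```

```text
[307 183  55  21 676] ((333.56414794921875, 193.17547607421875), (13.821640014648438, 54.73369598388672), 79.3803482055664)
[[0.599, -0.145, 0.036], [0.634, -0.314, 0.036], [0.591, -0.321, 0.036], [0.556, -0.152, 0.036]] [ 0.5947 -0.2329  0.036 ]
[313 214  56  21 683] ((340.2801513671875, 224.05519104003906), (12.959503173828125, 55.7280158996582), 81.34745788574219)
[[0.503, -0.164, 0.036], [0.532, -0.335, 0.036], [0.493, -0.34, 0.036], [0.464, -0.17, 0.036]] [ 0.498  -0.2523  0.036 ]
[325 247  56  20 658] ((352.59326171875, 256.5905456542969), (12.165081977844238, 55.8865966796875), 81.02737426757812)
[[0.402, -0.201, 0.036], [0.432, -0.37, 0.036], [0.395, -0.375, 0.036], [0.366, -0.206, 0.036]] [ 0.3989 -0.2882  0.036 ]
```

View pics/rack.png

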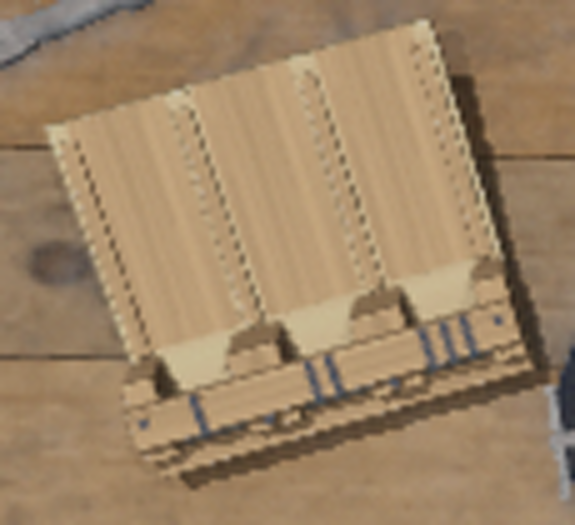

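View pics/tubes.png

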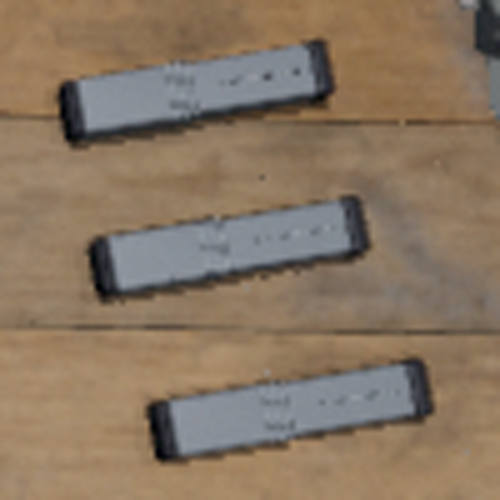

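Bay 1 is the left lane (stroke at crop (200,415)), bay 2 is the middle (325,378) and bay 3 the right (447,342). The tubes show clear edges. I'll crop the scene view to fix the rack's height.

```bash
python3 - <<'E'
from h import *
d,f=cam("scene");im=d["frame"]
cv2.imwrite("pics/rack2.png",cv2.resize(im[125:205,155:250],None,fx=7,fy=7,interpolation=cv2.INTER_CUBIC))
E
```

```text
(no output)
```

View pics/rack2.png

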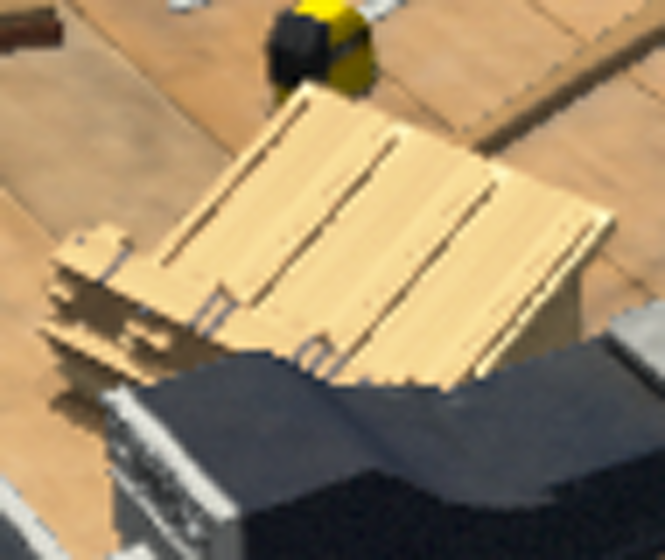

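The scene crop shows the back corners of the rack at (308,82) and (615,213), and the strokes at (115,260), (211,308) and (315,350). I'll fit the rack pose from both views.

```bash
cat > fit.py <<'E'
from h import *
from scipy.optimize import least_squares
T,_=cam("top");S,_=cam("scene")
P=[(26,76,58),(26,0,58),(26,-76,58),(205,118,6),(205,-118,6),(205,38,6),(205,-38,6)]
t=np.array([(200,415),(325,378),(447,342),(48,128),(430,20),(180,91),(303,58)])/5+[105,165]-.4
s=np.array([(115,260),(211,308),(315,350),(308,82),(615,213),(396,126),(497,178)])/7+[155,125]-.43
P=np.array(P)/1000
def Rb(yaw,p=np.radians(25)):
    x=np.array([np.cos(yaw)*np.cos(p),np.sin(yaw)*np.cos(p),np.sin(p)]);y=np.array([-np.sin(yaw),np.cos(yaw),0]);return np.c_[x,y,np.cross(x,y)]
def res(q):
    W=q[:3]+P@Rb(q[3]).T
    return np.r_[np.ravel([proj(T,w)-a for w,a in zip(W,t)]),np.ravel([proj(S,w)-a for w,a in zip(W,s)])]
r=least_squares(res,[.4,.27,.02,.29],loss='soft_l1')
print(r.x,np.degrees(r.x[3]));print(res(r.x).reshape(-1,2).round(1).tolist())
np.save("rack.npy",r.x)
E
python3 fit.py
```

```text
[0.43672081 0.26418595 0.02278005 0.29492956] 16.89821931225863
[[-0.1, -0.5], [-0.1, -0.2], [0.3, -0.0], [-0.3, -0.0], [0.6, 0.3], [-0.3, 0.1], [-0.1, -0.1], [-0.1, 1.2], [-0.1, 1.3], [-0.5, 2.7], [-0.5, -0.8], [-0.7, -0.2], [1.0, -0.8], [0.6, -2.1]]
```

```bash
cat > go.py <<'E'
# usage: go.py x y z yawY_deg [frame]: print tool-axis deltas and turn from the present pose (turn after translation / deltas after the turn)
import sys
from h import *
from scipy.spatial.transform import Rotation as Ro
def here():
    s=env.get_state();w,x,y,z=s["ee_rot"];R=Ro.from_quat([x,y,z,w]).as_matrix();return s,np.array(s["tcp_pos"]),R
if __name__=="__main__":
    a=[float(v) for v in sys.argv[1:]]
    s,p,R=here();yaw=np.degrees(np.arctan2(R[1,1],R[0,1]))
    d=np.array(a[:3])-p;t=-((a[3]-yaw+180)%360-180)
    print("pos",p.round(4),"yawY",yaw.round(2),"q6",round(s["qpos"][5],2),"F",np.round(s["ft_force"],2),"dist",np.linalg.norm(d).round(3))
    print("tool delta now",(R.T@d).round(4),"turn",np.radians(t).round(4))
    c,sn=np.cos(np.radians(a[3])),np.sin(np.radians(a[3]))
    R2=np.array([[-sn*-1,c,0],[-c,sn,0],[0,0,-1]])
    print("tool delta after turn",(R2.T@d).round(4))
E
python3 go.py .42 .2 .3 73.7
python3 go.py .40 -.288 .3 10
python3 - <<'E'
import numpy as np
# second leg in present tool axes
R=np.array([[-.96,.281],[.281,.96]]);print(R.T@np.array([-.02,-.488]))
E
```

```text
pos [0.1755 0.5997 0.2394] yawY 73.68 q6 -0.02 F [ 0.28  0.38 -0.06] dist 0.472
tool delta now [-0.3469 -0.3149 -0.0604] turn -0.0003
tool delta after turn [ 0.3468 -0.315  -0.0606]
pos [0.1755 0.5997 0.2394] yawY 73.68 q6 -0.02 F [ 0.28  0.38 -0.06] dist 0.918
tool delta now [-0.4648 -0.7889 -0.0602] turn 1.1115
tool delta after turn [ 0.9132  0.0669 -0.0606]
[-0.117928 -0.4741  ]
```

```bash
sed -i 's/\[\[-sn\*-1,c,0\],\[-c,sn,0\]/[[-sn,c,0],[c,sn,0]/' go.py
```

Call:
{"fn": "shift_gripper", "kwargs": {
  "ticks": [
    [[-0.0434, -0.0394, -0.0076, 0], [-0.0434, -0.0394, -0.0076, 0], [-0.0434, -0.0394, -0.0076, 0], [-0.0434, -0.0394, -0.0076, 0], [-0.0434, -0.0394, -0.0076, 0], [-0.0434, -0.0394, -0.0076, 0], [-0.0434, -0.0394, -0.0076, 0], [-0.0434, -0.0394, -0.0076, 0], [-0.0131, -0.0527, 0, 0], [-0.0131, -0.0527, 0, 0], [-0.0131, -0.0527, 0, 0], [-0.0131, -0.0527, 0, 0], [-0.0131, -0.0527, 0, 0], [-0.0131, -0.0527, 0, 0], [-0.0131, -0.0527, 0, 0], [-0.0131, -0.0527, 0, 0], [-0.0131, -0.0527, 0, 0]]
  ],
  "aperture": 0.088,
  "grip_force": 20
}}

```text
time: 2.42
tcp_pos: [0.3997, -0.2905, 0.3007]
ee_rot: [0.0, 0.142, 0.99, -0.0]
ft_force: [0.0, -0.2, -0.8]
grip_width: 0.088
gripper_force: 0.0
```

Call:
{"fn": "shift_gripper", "kwargs": {
  "ticks": [
    [[0, 0, 0, 0.185], [0, 0, 0, 0.185], [0, 0, 0, 0.185], [0, 0, 0, 0.185], [0, 0, 0, 0.185], [0, 0, 0, 0.185], [0, 0, 0, 0]]
  ]
}}

```text
time: 3.3
tcp_pos: [0.4001, -0.2885, 0.3005]
ee_rot: [0.0, 0.642, 0.767, -0.0]
ft_force: [-0.3, -1.0, -0.4]
grip_width: 0.088
gripper_force: 0.0
```

```bash
python3 go.py .40 -.288 .024 10
```

```text
pos [ 0.4001 -0.2885  0.3005] yawY 10.18 q6 -0.83 F [-0.32 -1.04 -0.36] dist 0.276
tool delta now [0.0005 0.     0.2765] turn 0.0031
tool delta after turn [0.0005 0.     0.2765]
```

Call:
{"fn": "shift_gripper", "kwargs": {
  "ticks": [
    [[0, 0, 0.06, 0], [0, 0, 0.06, 0], [0, 0, 0.06, 0], [0, 0, 0.06, 0], [0, 0, 0.0325, 0], [0, 0, 0, 0], [0, 0, 0, 0]]
  ]
}}

```text
time: 4.18
tcp_pos: [0.4008, -0.2891, 0.029]
ee_rot: [0.001, 0.642, 0.767, 0.0]
ft_force: [-0.0, -0.2, 0.7]
grip_width: 0.0877
gripper_force: 0.0
```

Call:
{"fn": "shift_gripper", "kwargs": {
  "ticks": [
    [[0, 0, 0, 0], [0, 0, 0, 0], [0, 0, 0, 0], [0, 0, 0, 0]]
  ],
  "aperture": 0.02,
  "grip_force": 30
}}

```text
time: 4.68
tcp_pos: [0.4002, -0.2886, 0.0283]
ee_rot: [0.0, 0.642, 0.767, -0.0]
ft_force: [-0.2, -0.7, -0.5]
grip_width: 0.0515
gripper_force: 0.0
```

Call:
{"fn": "shift_gripper", "kwargs": {
  "ticks": [
    [[0, 0, -0.03, 0], [0, 0, -0.05, 0], [0, 0, -0.06, 0], [0, 0, -0.06, 0], [0, 0, -0.06, 0], [0, 0, -0.02, 0], [0, 0, 0, 0], [0, 0, 0, 0], [0, 0, 0, 0]]
  ]
}}

```text
time: 5.8
tcp_pos: [0.3995, -0.288, 0.3063]
ee_rot: [-0.002, 0.642, 0.767, -0.0]
ft_force: [0.2, -1.2, 0.5]
grip_width: 0.0201
gripper_force: 0.0
```

```bash
python3 - <<'E'
from h import *
d=get_image("wrist");cv2.imwrite("pics/w1.png",d["frame"])
for i in range(3): print(env.get_state()["ft_force"]); get_image("top")
E
python3 go.py .48 0 .3 10
```

```text
[-0.28153731  0.09104223 -0.71825762]
[-0.44713776 -0.15652701 -0.05174058]
[ 0.08081265 -1.29776797  0.16032464]
pos [ 0.3999 -0.2884  0.3072] yawY 10.08 q6 -0.82 F [-0.13 -0.21  0.03] dist 0.299
tool delta now [0.2699 0.1294 0.0074] turn 0.0014
tool delta after turn [0.2701 0.129  0.0072]
```

View pics/w1.png

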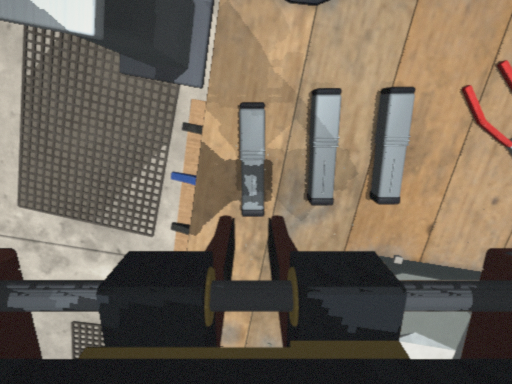

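The wrist view shows that tube a still lies on the bench at about (252,158) px: I lifted before the fingers had closed, and nothing was touched. I'll repeat the grasp with more closing time.

Call:
{"fn": "shift_gripper", "kwargs": {
  "ticks": [
    [[0, 0, 0.06, 0], [0, 0, 0.06, 0], [0, 0, 0.06, 0], [0, 0, 0.06, 0], [0, 0, 0.039, 0], [0, 0, 0, 0], [0, 0, 0, 0]]
  ],
  "aperture": 0.07
}}

```text
time: 6.88
tcp_pos: [0.4007, -0.289, 0.0299]
ee_rot: [0.001, 0.642, 0.767, 0.0]
ft_force: [0.2, 0.7, 0.1]
grip_width: 0.0696
gripper_force: 0.0
```

Call:
{"fn": "shift_gripper", "kwargs": {
  "ticks": [
    [[0, 0, 0, 0], [0, 0, 0, 0], [0, 0, 0, 0], [0, 0, 0, 0], [0, 0, 0, 0], [0, 0, 0, 0]]
  ],
  "aperture": 0.02,
  "grip_force": 30
}}

```text
time: 7.62
tcp_pos: [0.4003, -0.2887, 0.0295]
ee_rot: [0.0, 0.642, 0.767, -0.0]
ft_force: [-0.4, 1.2, 6.6]
grip_width: 0.0359
gripper_force: 30.0
```

Call:
{"fn": "shift_gripper", "kwargs": {
  "ticks": [
    [[0, 0, -0.03, 0], [0, 0, -0.05, 0], [0, 0, -0.06, 0], [0, 0, -0.06, 0], [0, 0, -0.06, 0], [0, 0, -0.02, 0], [0, 0, 0, 0], [0, 0, 0, 0], [0, 0, 0, 0]]
  ]
}}

```text
time: 8.75
tcp_pos: [0.3994, -0.288, 0.3072]
ee_rot: [-0.002, 0.642, 0.767, -0.0]
ft_force: [0.6, 0.3, -1.3]
grip_width: 0.0359
gripper_force: 30.0
```

```bash
cat > wg.py <<'E'
from h import *
f=[]
for i in range(6): f.append(env.get_state()["ft_force"][2]); get_image("top")
print("Fz",np.round(f,2),"kg",-np.mean(f)/9.81)
E
python3 wg.py
python3 - <<'E'
from fit import Rb
import numpy as np
q=np.load("rack.npy");R=Rb(q[3])
for k,y in((1,.076),(2,0),(3,-.076)):
    c=q[:3]+R@[.145,y,.018]; h=q[:3]+R@[.085,y,.018]
    print(k,"start centre",c.round(4),"home",h.round(4))
E
```

```text
Fz [-1.3  -1.64 -0.67 -0.03 -0.69 -1.46] kg 0.0982201742659526
[0.43672081 0.26418595 0.02278005 0.29492956] 16.89821931225863
[[-0.1, -0.5], [-0.1, -0.2], [0.3, -0.0], [-0.3, -0.0], [0.6, 0.3], [-0.3, 0.1], [-0.1, -0.1], [-0.1, 1.2], [-0.1, 1.3], [-0.5, 2.7], [-0.5, -0.8], [-0.7, -0.2], [1.0, -0.8], [0.6, -2.1]]
1 start centre [0.5331 0.3729 0.1004] home [0.4811 0.3571 0.075 ]
2 start centre [0.5552 0.3002 0.1004] home [0.5032 0.2844 0.075 ]
3 start centre [0.5773 0.2275 0.1004] home [0.5252 0.2116 0.075 ]
```

```bash
python3 go.py .5773 .2275 .300 106.9
```

```text
pos [ 0.4001 -0.2885  0.3088] yawY 10.09 q6 -0.82 F [ 0.38 -0.2  -1.44] dist 0.546
tool delta now [0.477  0.2648 0.0089] turn -1.6897
tool delta after turn [-0.3195  0.4423  0.0088]
```

Call:
{"fn": "shift_gripper", "kwargs": {
  "ticks": [
    [[0.03, 0.0166, 0, 0], [0.0497, 0.0276, 0, 0], [0.0497, 0.0276, 0, 0], [0.0497, 0.0276, 0, 0], [0.0497, 0.0276, 0, 0], [0.0497, 0.0276, 0, 0], [0.0497, 0.0276, 0, 0], [0.0497, 0.0276, 0, 0], [0.0497, 0.0276, 0, 0], [0.0497, 0.0276, 0, 0], [0.03, 0.0166, 0.009, 0]]
  ]
}}

```text
time: 10.52
tcp_pos: [0.5894, 0.2631, 0.3004]
ee_rot: [0.0, 0.642, 0.767, 0.001]
ft_force: [0.9, -0.8, -1.7]
grip_width: 0.0356
gripper_force: 30.0
```

Call:
{"fn": "shift_gripper", "kwargs": {
  "ticks": [
    [[0, 0, 0, -0.18], [0, 0, 0, -0.188], [0, 0, 0, -0.188], [0, 0, 0, -0.188], [0, 0, 0, -0.188], [0, 0, 0, -0.188], [0, 0, 0, -0.188], [0, 0, 0, -0.188], [0, 0, 0, -0.188], [0, 0, 0, 0], [0, 0, 0, 0]]
  ]
}}

```text
time: 11.9
tcp_pos: [0.5885, 0.2602, 0.2999]
ee_rot: [-0.0, -0.14, 0.99, -0.0]
ft_force: [-0.5, -0.3, -1.0]
grip_width: 0.0355
gripper_force: 30.0
```

```bash
python3 wg.py;python3 go.py .5773 .2275 .150 106.9
python3 - <<'E'
from h import *
d=get_image("wrist");cv2.imwrite("pics/w2.png",d["frame"])
E
```

```text
Fz [-1.   -1.48 -1.12 -0.97 -1.28 -1.6 ] kg 0.12643229329085065
pos [0.5886 0.2602 0.3   ] yawY 106.29 q6 -1.46 F [-0.54  0.33 -1.65] dist 0.154
tool delta now [ 0.02   -0.0283  0.15  ] turn -0.0106
tool delta after turn [ 0.0203 -0.028   0.15  ]
```

View pics/w2.png

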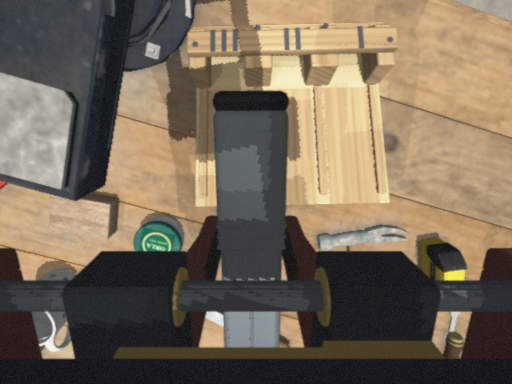

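The wrist view shows the tube held over the rack, with the stroke groups at about (224,40), (292,38) and (361,37) px. I'll check the rack fit against these.

```bash
cat > chk.py <<'E'
from h import *
from go import here
import fit
s,p,R=here();d=get_image("wrist");f=192/np.tan(np.radians(d["fov_y"]/2))
q=np.load("rack.npy");B=fit.Rb(q[3]);HE=np.array(d["hand_eye"])
def pj(b):
    w=q[:3]+B@np.array(b)/1000;t=R.T@(w-p);c=np.linalg.inv(HE)@np.r_[t,1];return np.array([d["cx"]+f*c[0]/c[2],d["cy"]+f*c[1]/c[2]]),c[2]
for b in [(26,-76,58),(26,0,58),(26,76,58),(205,-118,6),(205,118,6)]: print(b,*pj(b))
print(f)
E
python3 chk.py|tail -6;python3 go.py .5773 .2275 .150 106.9
```

```text
(26, -76, 58) [225.44714951  39.41864968] 0.3263655365678265
(26, 0, 58) [293.03017379  38.67504715] 0.32612784664346434
(26, 76, 58) [360.71178223  37.93035992] 0.32589015671910215
(205, -118, 6) [193.69560719 203.14635467] 0.3489735192966558
(205, 118, 6) [390.16831381 201.33088735] 0.3482354295315311
290.103506419508
pos [0.5886 0.2602 0.3   ] yawY 106.33 q6 -1.46 F [-0.21 -0.51 -2.2 ] dist 0.154
tool delta now [ 0.02   -0.0282  0.15  ] turn -0.01
tool delta after turn [ 0.0203 -0.028   0.15  ]
```

Call:
{"fn": "shift_gripper", "kwargs": {
  "ticks": [
    [[0.0203, -0.028, 0.03, -0.01], [0, 0, 0.05, 0], [0, 0, 0.05, 0], [0, 0, 0.02, 0], [0, 0, 0, 0], [0, 0, 0, 0]]
  ],
  "grip_force": 15
}}

```text
time: 13.15
tcp_pos: [0.5783, 0.2282, 0.1518]
ee_rot: [0.001, -0.147, 0.989, 0.0]
ft_force: [0.5, -0.2, -1.1]
grip_width: 0.036
gripper_force: 15.0
```

Call:
{"fn": "shift_gripper", "kwargs": {
  "ticks": [
    [[0, 0, 0.008, 0], [0, 0, 0.008, 0], [0, 0, 0.008, 0], [0, 0, 0.008, 0], [0, 0, 0, 0]]
  ]
}}

```text
time: 13.78
tcp_pos: [0.5767, 0.2275, 0.117]
ee_rot: [-0.0, -0.147, 0.989, -0.0]
ft_force: [-0.1, -0.7, -2.0]
grip_width: 0.0362
gripper_force: 15.0
```

Call:
{"fn": "shift_gripper", "kwargs": {
  "ticks": [
    [[0, 0, 0.003, 0], [0, 0, 0.003, 0], [0, 0, 0, 0]]
  ]
}}

```text
time: 14.15
tcp_pos: [0.5778, 0.2278, 0.1135]
ee_rot: [0.001, -0.147, 0.989, 0.0]
ft_force: [-2.7, -1.6, 10.2]
grip_width: 0.0362
gripper_force: 15.0
```

```bash
python3 go.py .5773 .2275 .1106 106.9
```

```text
pos [0.5778 0.2278 0.1135] yawY 106.91 q6 -1.51 F [-2.66 -1.65 10.24] dist 0.003
tool delta now [ 0.0005 -0.0001  0.0029] turn 0.0002
tool delta after turn [ 0.0005 -0.0001  0.0029]
```

```bash
cat > mont.py <<'E'
import sys
from h import *
a=get_image("scene")["frame"];b=get_image("wrist")["frame"];c=get_image("top")["frame"]
a=cv2.resize(a[105:205,150:250],(400,400),interpolation=cv2.INTER_CUBIC)
b=cv2.resize(b,(400,300));c=cv2.resize(c[155:275,100:260],(400,300),interpolation=cv2.INTER_CUBIC)
m=np.zeros((600,800,3),np.uint8);m[:400,:400]=a;m[:300,400:]=b;m[300:,400:]=c
cv2.imwrite(sys.argv[1],m)
E
python3 mont.py pics/m1.png
```

```text
(no output)
```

View pics/m1.png

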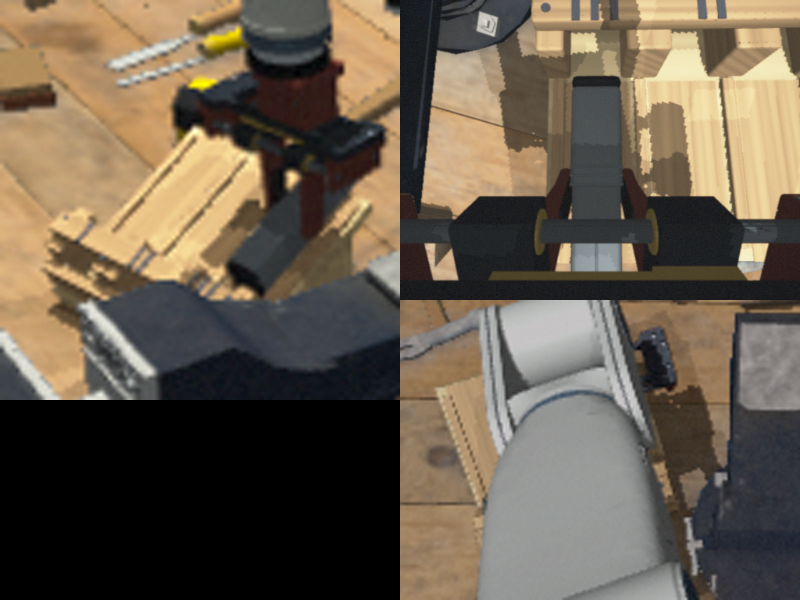

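The tube has pivoted to lie flat on the slope in lane 3, with its lower end short of the keeper bar. I'll slide it down now.

Call:
{"fn": "shift_gripper", "kwargs": {
  "ticks": [
    [[0, 0, -0.0012, 0], [0.0091, 0, 0.0042, 0], [0.0136, 0, 0.0063, 0], [0.0136, 0, 0.0063, 0], [0, 0, 0, 0]]
  ],
  "grip_force": 20
}}

```text
time: 14.92
tcp_pos: [0.5397, 0.2162, 0.0953]
ee_rot: [-0.002, -0.147, 0.989, -0.0]
ft_force: [-1.5, -0.3, -0.9]
grip_width: 0.0356
gripper_force: 20.0
```

Call:
{"fn": "shift_gripper", "kwargs": {
  "ticks": [
    [[0.0091, 0, 0.0042, 0], [0.0091, 0, 0.0042, 0], [0.0045, 0, 0.0021, 0], [0, 0, 0, 0]]
  ]
}}

```text
time: 15.42
tcp_pos: [0.5213, 0.2108, 0.0863]
ee_rot: [0.001, -0.147, 0.989, 0.0]
ft_force: [2.8, 0.0, -0.4]
grip_width: 0.0363
gripper_force: 20.0
```

```bash
cat > bay.py <<'E'
from h import *
from go import here
import fit
s,p,R=here();q=np.load("rack.npy");print("bay2 coords of tcp mm",((p-q[:3])@fit.Rb(q[3])*1000).round(1),"F tool",(R.T@s["ft_force"]).round(1))
E
python3 bay.py|tail -1
```

```text
bay2 coords of tcp mm [ 86.1 -75.7  29.9] F tool [-3.1 -0.7 -0.1]
```

Call:
{"fn": "shift_gripper", "kwargs": {
  "ticks": [
    [[0.0018, 0, 0.0008, 0], [0.0018, 0, 0.0008, 0], [0, 0, 0, 0], [0, 0, 0, 0]]
  ]
}}

```text
time: 16.02
tcp_pos: [0.5211, 0.2108, 0.0862]
ee_rot: [0.004, -0.147, 0.989, 0.001]
ft_force: [8.3, 3.3, 5.5]
grip_width: 0.0358
gripper_force: 20.0
```

```bash
python3 bay.py|tail -1
```

```text
bay2 coords of tcp mm [ 85.9 -75.6  29.9] F tool [-9.2 -0.2 -4.4]
```

The tube is home: the TCP did not advance under 9 N of push. Releasing, then on to tube b.

Call:
{"fn": "shift_gripper", "kwargs": {
  "ticks": [
    [[0, 0, 0, 0], [0, 0, 0, 0], [0, 0, 0, 0]]
  ],
  "aperture": 0.056
}}

```text
time: 16.5
tcp_pos: [0.5162, 0.2091, 0.0838]
ee_rot: [-0.001, -0.147, 0.989, -0.0]
ft_force: [-0.0, -1.1, -0.5]
grip_width: 0.056
gripper_force: 0.0
```

Call:
{"fn": "shift_gripper", "kwargs": {
  "ticks": [
    [[0, 0, -0.03, 0], [0, 0, -0.06, 0], [0, 0, -0.06, 0], [0, 0, -0.06, 0], [0, 0, 0, 0]]
  ]
}}

```text
time: 17.12
tcp_pos: [0.5192, 0.2102, 0.2992]
ee_rot: [0.004, -0.147, 0.989, 0.001]
ft_force: [-0.1, 0.3, -0.1]
grip_width: 0.0559
gripper_force: 0.0
```

```bash
python3 go.py .50 -.252 .30 9.6
```

```text
pos [0.5192 0.2102 0.2992] yawY 106.92 q6 -1.5 F [-0.12  0.35 -0.07] dist 0.463
tool delta now [ 0.1528 -0.4367 -0.0024] turn 1.6985
tool delta after turn [-0.4526 -0.096  -0.0008]
```

Call:
{"fn": "shift_gripper", "kwargs": {
  "ticks": [
    [[0.0191, -0.0546, 0, 0], [0.0191, -0.0546, 0, 0], [0.0191, -0.0546, 0, 0], [0.0191, -0.0546, 0, 0], [0.0191, -0.0546, 0, 0], [0.0191, -0.0546, 0, 0], [0.0191, -0.0546, 0, 0], [0.0191, -0.0546, 0, 0], [0, 0, 0, 0.188], [0, 0, 0, 0.188], [0, 0, 0, 0.188], [0, 0, 0, 0.188], [0, 0, 0.03, 0.188], [0, 0, 0.03, 0.188], [0, 0, 0.03, 0.188], [0, 0, 0.03, 0.188], [0, 0, 0.03, 0.188], [0, 0, 0, 0.006]]
  ],
  "aperture": 0.075,
  "grip_force": 30
}}

```text
time: 19.38
tcp_pos: [0.4954, -0.2516, 0.141]
ee_rot: [-0.004, 0.643, 0.766, -0.001]
ft_force: [0.9, 0.7, -0.1]
grip_width: 0.0755
gripper_force: 0.0
```

```bash
python3 go.py .50 -.252 .0285 9.6
```

```text
pos [ 0.4954 -0.2516  0.141 ] yawY 9.96 q6 -0.67 F [ 0.88  0.72 -0.15] dist 0.113
tool delta now [-0.0017  0.0051  0.1125] turn 0.0064
tool delta after turn [-0.0012  0.0044  0.1125]
```

Call:
{"fn": "shift_gripper", "kwargs": {
  "ticks": [
    [[0, 0.004, 0.05, 0], [0, 0, 0.05, 0], [0, 0, 0.011, 0], [0, 0, 0, 0], [0, 0, 0, 0]]
  ]
}}

```text
time: 20.0
tcp_pos: [0.5031, -0.2529, 0.0352]
ee_rot: [0.001, 0.643, 0.766, 0.0]
ft_force: [0.8, -0.6, 0.9]
grip_width: 0.0746
gripper_force: 0.0
```

Call:
{"fn": "shift_gripper", "kwargs": {
  "ticks": [
    [[0, 0, 0, 0], [0, 0, 0, 0], [0, 0, 0, 0], [0, 0, 0, 0], [0, 0, 0, 0], [0, 0, 0, 0]]
  ],
  "aperture": 0.02,
  "grip_force": 30
}}

```text
time: 20.75
tcp_pos: [0.5017, -0.2522, 0.0333]
ee_rot: [-0.0, 0.644, 0.765, -0.0]
ft_force: [-1.7, -0.5, 3.7]
grip_width: 0.0358
gripper_force: 30.0
```

Call:
{"fn": "shift_gripper", "kwargs": {
  "ticks": [
    [[0, 0, -0.03, 0], [0, 0, -0.05, 0], [0, 0, -0.06, 0], [0, 0, -0.06, 0], [0, 0, -0.06, 0], [0, 0, -0.02, 0], [0, 0, 0, 0], [0, 0, 0, 0]]
  ]
}}

```text
time: 21.75
tcp_pos: [0.501, -0.2517, 0.3114]
ee_rot: [-0.002, 0.644, 0.765, -0.0]
ft_force: [-0.8, 0.0, -3.2]
grip_width: 0.036
gripper_force: 30.0
```

```bash
python3 wg.py; python3 go.py .5552 .3002 .300 106.9;python3 go.py .5331 .3729 .300 106.9
```

```text
Fz [-3.2  -3.31 -2.68 -2.76 -3.84 -3.31] kg 0.3246445738282397
pos [ 0.5016 -0.2521  0.3123] yawY 9.88 q6 -0.66 F [ 1.02 -0.05 -2.96] dist 0.555
tool delta now [0.5349 0.1476 0.0126] turn -1.6933
tool delta after turn [-0.2118  0.5129  0.0123]
pos [ 0.5016 -0.2521  0.3123] yawY 9.88 q6 -0.66 F [ 1.02 -0.05 -2.96] dist 0.626
tool delta now [0.6103 0.1383 0.0127] turn -1.6933
tool delta after turn [-0.2118  0.5889  0.0123]
```

Call:
{"fn": "shift_gripper", "kwargs": {
  "ticks": [
    [[0.03, 0.0083, 0, 0], [0.0535, 0.0148, 0, 0], [0.0535, 0.0148, 0, 0], [0.0535, 0.0148, 0, 0], [0.0535, 0.0148, 0, 0], [0.0535, 0.0148, 0, 0], [0.0535, 0.0148, 0, 0], [0.0535, 0.0148, 0, 0], [0.0535, 0.0148, 0, 0], [0.0535, 0.0148, 0, 0], [0.0235, 0.0065, 0.012, 0], [0, 0, 0, -0.18], [0, 0, 0, -0.188], [0, 0, 0, -0.188], [0, 0, 0, -0.188], [0, 0, 0, -0.188], [0, 0, 0, -0.188], [0, 0, 0, -0.188], [0, 0, 0, -0.188], [0, 0, 0, -0.188]]
  ]
}}

```text
time: 24.55
tcp_pos: [0.5557, 0.2993, 0.3002]
ee_rot: [-0.001, -0.143, 0.99, -0.0]
ft_force: [-0.0, 0.2, -2.6]
grip_width: 0.0357
gripper_force: 30.0
```

Call:
{"fn": "shift_gripper", "kwargs": {
  "ticks": [
    [[0, 0, 0.05, -0.009], [0, 0, 0, 0], [0, 0, 0, 0]]
  ]
}}

```text
time: 24.92
tcp_pos: [0.5563, 0.3, 0.2519]
ee_rot: [0.0, -0.145, 0.99, -0.0]
ft_force: [0.3, 0.2, -2.6]
grip_width: 0.036
gripper_force: 30.0
```

```bash
python3 go.py .5552 .3002 .150 106.9
```

```text
pos [0.5563 0.3    0.2519] yawY 106.62 q6 -1.38 F [ 0.27  0.25 -2.56] dist 0.102
tool delta now [0.001  0.0005 0.1019] turn -0.0049
tool delta after turn [0.001  0.0005 0.1019]
```

Call:
{"fn": "shift_gripper", "kwargs": {
  "ticks": [
    [[0.001, 0.0005, 0.05, -0.004], [0, 0, 0.05, 0], [0, 0, 0, 0], [0, 0, 0.008, 0], [0, 0, 0.008, 0], [0, 0, 0.008, 0], [0, 0, 0.008, 0], [0, 0, 0, 0]]
  ],
  "grip_force": 15
}}

```text
time: 25.92
tcp_pos: [0.555, 0.3005, 0.1189]
ee_rot: [0.0, -0.147, 0.989, 0.0]
ft_force: [0.5, -0.1, -3.1]
grip_width: 0.0362
gripper_force: 15.0
```

Call:
{"fn": "shift_gripper", "kwargs": {
  "ticks": [
    [[0, 0, 0.003, 0], [0, 0, 0.003, 0], [0, 0, 0, 0]]
  ]
}}

```text
time: 26.3
tcp_pos: [0.5568, 0.301, 0.1161]
ee_rot: [0.002, -0.147, 0.989, 0.001]
ft_force: [-1.9, -3.1, 16.0]
grip_width: 0.036
gripper_force: 15.0
```

```bash
python3 bay.py|tail -1
```

```text
bay2 coords of tcp mm [153.3   0.3  31.4] F tool [  4.2  -0.8 -16.1]
```

Call:
{"fn": "shift_gripper", "kwargs": {
  "ticks": [
    [[0, 0, -0.002, 0], [0.0091, 0, 0.0042, 0], [0.0136, 0, 0.0063, 0], [0.0136, 0, 0.0063, 0], [0.0091, 0, 0.0042, 0], [0.0091, 0, 0.0042, 0], [0, 0, 0, 0]]
  ],
  "grip_force": 20
}}

```text
time: 27.28
tcp_pos: [0.5011, 0.284, 0.0894]
ee_rot: [-0.001, -0.147, 0.989, -0.0]
ft_force: [-0.4, 0.5, -2.1]
grip_width: 0.0357
gripper_force: 20.0
```

```bash
python3 bay.py|tail -1
```

```text
bay2 coords of tcp mm [90.9  0.4 31.8] F tool [ 0.3 -0.1  3.1]
```

Call:
{"fn": "shift_gripper", "kwargs": {
  "ticks": [
    [[0.0036, 0, 0.0017, 0], [0.0027, 0, 0.0012, 0], [0.0018, 0, 0.0008, 0], [0, 0, 0, 0], [0, 0, 0, 0]]
  ]
}}

```text
time: 28.0
tcp_pos: [0.499, 0.2839, 0.0885]
ee_rot: [0.005, -0.147, 0.989, 0.001]
ft_force: [8.4, 1.0, 2.7]
grip_width: 0.0354
gripper_force: 20.0
```

```bash
python3 bay.py|tail -1
```

```text
bay2 coords of tcp mm [87.   0.7 31.9] F tool [-9.3 -1.2 -2.9]
```

Call:
{"fn": "shift_gripper", "kwargs": {
  "ticks": [
    [[0.0027, 0, 0.0012, 0], [0, 0, 0, 0], [0, 0, 0, 0]]
  ]
}}

```text
time: 28.48
tcp_pos: [0.4985, 0.2841, 0.0882]
ee_rot: [0.007, -0.147, 0.989, 0.002]
ft_force: [12.5, 2.5, 4.6]
grip_width: 0.0361
gripper_force: 20.0
```

```bash
python3 bay.py|tail -1
```

```text
bay2 coords of tcp mm [86.5  1.1 31.9] F tool [-13.7  -0.6  -4.6]
```

Call:
{"fn": "shift_gripper", "kwargs": {
  "ticks": [
    [[0, 0, 0, 0], [0, 0, 0, 0], [0, 0, 0, 0]]
  ],
  "aperture": 0.056
}}

```text
time: 28.95
tcp_pos: [0.4917, 0.2812, 0.0849]
ee_rot: [-0.001, -0.147, 0.989, -0.0]
ft_force: [0.4, 0.3, -0.3]
grip_width: 0.0557
gripper_force: 0.0
```

Call:
{"fn": "shift_gripper", "kwargs": {
  "ticks": [
    [[0, 0, -0.03, 0], [0, 0, -0.06, 0], [0, 0, -0.06, 0], [0, 0, -0.06, 0], [0, 0, 0, 0]]
  ]
}}

```text
time: 29.58
tcp_pos: [0.4943, 0.2826, 0.3002]
ee_rot: [0.004, -0.147, 0.989, 0.002]
ft_force: [-0.1, -0.3, -0.1]
grip_width: 0.0561
gripper_force: 0.0
```

```bash
python3 mont.py pics/m2.png
python3 go.py .597 -.233 .30 11
```

```text
pos [0.4914 0.281  0.294 ] yawY 106.89 q6 -1.37 F [-0.61  0.75 -0.07] dist 0.525
tool delta now [ 0.0483 -0.5225 -0.0057] turn 1.6736
tool delta after turn [-0.5247  0.0056 -0.006 ]
```

View pics/m2.png

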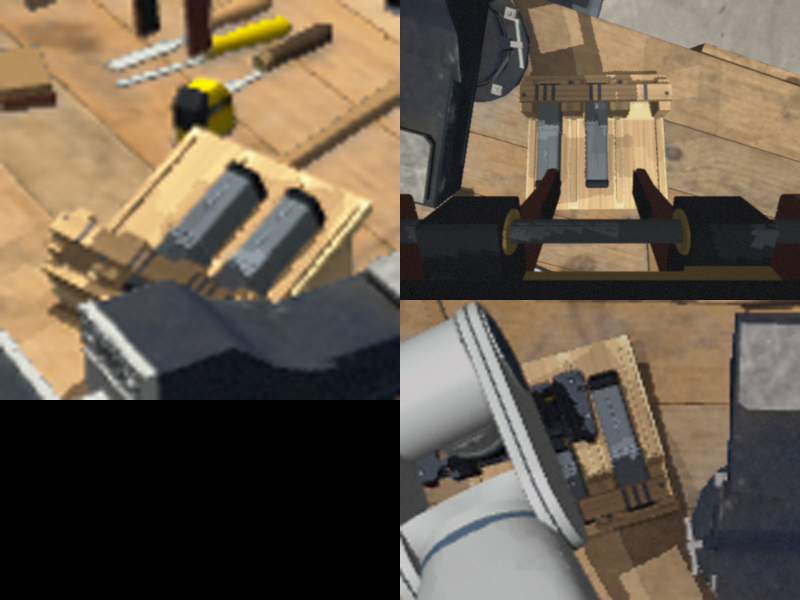

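Both tubes lie level with each other under the keeper bar, with their upper ends about 35 mm below the board's edge, so both are home. On to tube c.

Call:
{"fn": "shift_gripper", "kwargs": {
  "ticks": [
    [[0.003, -0.03, 0, 0], [0.0054, -0.0581, 0, 0], [0.0054, -0.0581, 0, 0], [0.0054, -0.0581, 0, 0], [0.0054, -0.0581, 0, 0], [0.0054, -0.0581, 0, 0], [0.0054, -0.0581, 0, 0], [0.0054, -0.0581, 0, 0], [0.0054, -0.0581, 0, 0], [0.0025, -0.0281, 0, 0], [0, 0, 0, 0.186], [0, 0, 0, 0.186], [0, 0, 0, 0.186], [0, 0, 0, 0.186], [0, 0, 0.03, 0.186], [0, 0, 0.03, 0.186], [0, 0, 0.03, 0.186], [0, 0, 0.03, 0.186], [0, 0, 0.03, 0.186], [0, 0, 0, 0]]
  ],
  "aperture": 0.075,
  "grip_force": 30
}}

```text
time: 32.22
tcp_pos: [0.5951, -0.2313, 0.1415]
ee_rot: [-0.004, 0.635, 0.772, -0.001]
ft_force: [-0.3, 0.1, -0.6]
grip_width: 0.075
gripper_force: 0.0
```

```bash
python3 go.py .597 -.233 .0285 11
```

```text
pos [ 0.5951 -0.2313  0.1415] yawY 11.1 q6 -0.58 F [-0.29  0.06 -0.65] dist 0.113
tool delta now [-0.0025  0.0022  0.113 ] turn 0.0018
tool delta after turn [-0.002   0.0015  0.113 ]
```

Call:
{"fn": "shift_gripper", "kwargs": {
  "ticks": [
    [[-0.001, 0.001, 0.05, 0], [0, 0, 0.05, 0], [0, 0, 0.0155, 0], [0, 0, 0, 0], [0, 0, 0, 0]]
  ]
}}

```text
time: 32.85
tcp_pos: [0.6002, -0.2344, 0.0318]
ee_rot: [0.001, 0.636, 0.772, 0.0]
ft_force: [0.2, 0.0, 1.0]
grip_width: 0.0749
gripper_force: 0.0
```

Call:
{"fn": "shift_gripper", "kwargs": {
  "ticks": [
    [[0, 0, 0, 0], [0, 0, 0, 0], [0, 0, 0, 0], [0, 0, 0, 0], [0, 0, 0, 0], [0, 0, 0, 0], [0, 0, 0, 0]]
  ],
  "aperture": 0.02,
  "grip_force": 45
}}

```text
time: 33.72
tcp_pos: [0.599, -0.2339, 0.0298]
ee_rot: [0.0, 0.636, 0.771, 0.0]
ft_force: [1.4, -0.4, 0.9]
grip_width: 0.0358
gripper_force: 45.0
```

Call:
{"fn": "shift_gripper", "kwargs": {
  "ticks": [
    [[0, 0, -0.02, 0], [0, 0, -0.04, 0], [0, 0, -0.06, 0], [0, 0, -0.06, 0], [0, 0, -0.06, 0], [0, 0, -0.04, 0], [0, 0, 0, 0], [0, 0, 0, 0]]
  ]
}}

```text
time: 34.72
tcp_pos: [0.597, -0.2332, 0.3072]
ee_rot: [-0.002, 0.636, 0.771, -0.001]
ft_force: [0.7, -0.4, -8.4]
grip_width: 0.0359
gripper_force: 45.0
```

```bash
python3 wg.py; python3 go.py .5331 .3729 .300 106.9
```

```text
Fz [-8.45 -8.91 -7.19 -7.7  -7.52 -9.  ] kg 0.8285148931768809
pos [ 0.5982 -0.2337  0.308 ] yawY 10.98 q6 -0.58 F [-0.69 -0.3  -7.56] dist 0.61
tool delta now [0.6078 0.0516 0.0088] turn -1.6742
tool delta after turn [-0.114   0.5993  0.008 ]
```

Call:
{"fn": "shift_gripper", "kwargs": {
  "ticks": [
    [[0.02, 0.0017, 0, 0], [0.04, 0.0034, 0, 0], [0.0562, 0.0048, 0, 0], [0.0562, 0.0048, 0, 0], [0.0562, 0.0048, 0, 0], [0.0562, 0.0048, 0, 0], [0.0562, 0.0048, 0, 0], [0.0562, 0.0048, 0, 0], [0.0562, 0.0048, 0, 0], [0.0562, 0.0048, 0, 0], [0.0562, 0.0048, 0, 0], [0.03, 0.0025, 0, 0], [0.0122, 0.0009, 0.008, 0], [0, 0, 0, 0]]
  ]
}}

```text
time: 36.78
tcp_pos: [0.5326, 0.373, 0.3002]
ee_rot: [-0.0, 0.636, 0.772, -0.001]
ft_force: [-0.5, -1.4, -7.4]
grip_width: 0.0358
gripper_force: 45.0
```

Call:
{"fn": "shift_gripper", "kwargs": {
  "ticks": [
    [[0, 0, 0, -0.12], [0, 0, 0, -0.178], [0, 0, 0, -0.178], [0, 0, 0, -0.178], [0, 0, 0, -0.178], [0, 0, 0, -0.178], [0, 0, 0, -0.178], [0, 0, 0, -0.178], [0, 0, 0, -0.178], [0, 0, 0, -0.13], [0, 0, 0.05, 0], [0, 0, 0, 0], [0, 0, 0, 0]]
  ]
}}

```text
time: 38.4
tcp_pos: [0.5344, 0.3724, 0.2528]
ee_rot: [0.0, -0.146, 0.989, 0.0]
ft_force: [0.3, -0.1, -7.9]
grip_width: 0.0356
gripper_force: 45.0
```

```bash
python3 go.py .5331 .3729 .150 106.9
```

```text
pos [0.5344 0.3724 0.2528] yawY 106.83 q6 -1.27 F [ 0.31 -0.06 -7.94] dist 0.103
tool delta now [0.0012 0.0009 0.1028] turn -0.0013
tool delta after turn [0.0011 0.0009 0.1028]
```

Call:
{"fn": "shift_gripper", "kwargs": {
  "ticks": [
    [[0.001, 0.0008, 0.05, 0], [0, 0, 0.05, 0], [0, 0, 0, 0], [0, 0, 0.008, 0], [0, 0, 0.008, 0], [0, 0, 0.008, 0], [0, 0, 0.008, 0], [0, 0, 0, 0]]
  ],
  "grip_force": 30
}}

```text
time: 39.4
tcp_pos: [0.5326, 0.3738, 0.1204]
ee_rot: [0.0, -0.147, 0.989, 0.0]
ft_force: [-1.4, 0.1, -6.5]
grip_width: 0.0358
gripper_force: 30.0
```

Call:
{"fn": "shift_gripper", "kwargs": {
  "ticks": [
    [[0, 0, 0.003, 0], [0, 0, 0.003, 0], [0, 0, 0, 0]]
  ]
}}

```text
time: 39.78
tcp_pos: [0.5329, 0.3738, 0.1167]
ee_rot: [0.001, -0.147, 0.989, 0.0]
ft_force: [-9.1, -3.8, 17.0]
grip_width: 0.036
gripper_force: 30.0
```

```bash
python3 bay.py|tail -1
```

```text
bay2 coords of tcp mm [152.   76.9  32.8] F tool [ 11.1  -1.1 -16.4]
```

Call:
{"fn": "shift_gripper", "kwargs": {
  "ticks": [
    [[0, 0, 0, 0], [0, 0, 0.001, 0], [0, 0, 0, 0]]
  ],
  "grip_force": 10
}}

```text
time: 40.25
tcp_pos: [0.5341, 0.3741, 0.1157]
ee_rot: [0.002, -0.147, 0.989, 0.001]
ft_force: [-5.0, -1.8, 12.9]
grip_width: 0.0362
gripper_force: 10.0
```

```bash
python3 bay.py|tail -1
python3 mont.py pics/m3.png
```

```text
bay2 coords of tcp mm [152.7  76.9  31.3] F tool [  5.5  -0.6 -12.3]
```

View pics/m3.png

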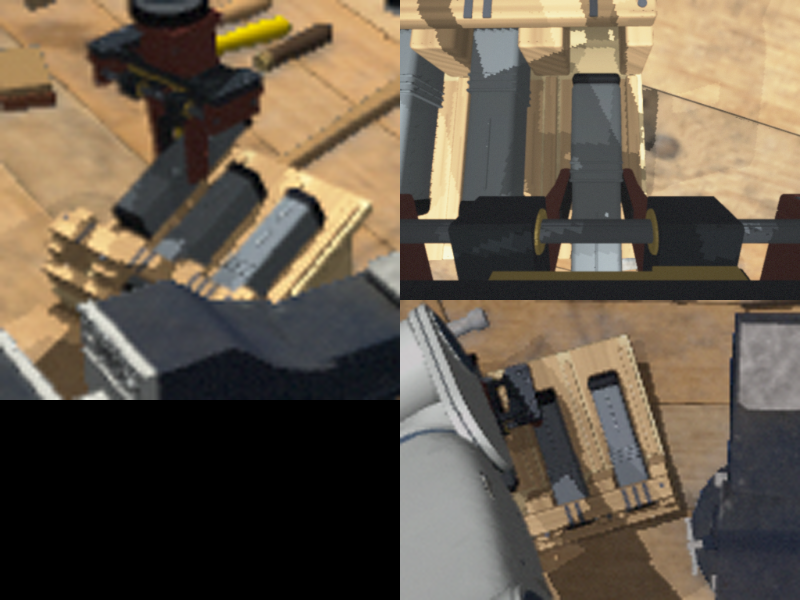

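The third tube lies flat in lane 1, parallel to the other two and in line with the gap between the blocks. Sliding it home.

Call:
{"fn": "shift_gripper", "kwargs": {
  "ticks": [
    [[0, 0, -0.002, 0], [0.0091, 0, 0.0042, 0], [0.0136, 0, 0.0063, 0], [0.0136, 0, 0.0063, 0], [0.0091, 0, 0.0042, 0], [0.0091, 0, 0.0042, 0], [0, 0, 0, 0]]
  ],
  "grip_force": 25
}}

```text
time: 41.38
tcp_pos: [0.4783, 0.3566, 0.0885]
ee_rot: [-0.002, -0.147, 0.989, -0.001]
ft_force: [-6.5, 0.2, -2.5]
grip_width: 0.0358
gripper_force: 25.0
```

```bash
python3 bay.py|tail -1
```

```text
bay2 coords of tcp mm [88.2 76.4 31.4] F tool [6.4 1.2 1. ]
```

Call:
{"fn": "shift_gripper", "kwargs": {
  "ticks": [
    [[0.0036, 0, 0.0017, 0], [0.0027, 0, 0.0012, 0], [0.0027, 0, 0.0012, 0], [0, 0, 0, 0], [0, 0, 0, 0]]
  ]
}}

```text
time: 42.1
tcp_pos: [0.4768, 0.3569, 0.0878]
ee_rot: [0.005, -0.147, 0.989, 0.002]
ft_force: [10.8, -0.6, 6.5]
grip_width: 0.0357
gripper_force: 25.0
```

```bash
python3 bay.py|tail -1
```

```text
bay2 coords of tcp mm [86.7 77.1 31.4] F tool [-9.2 -3.5 -7.4]
```

Call:
{"fn": "shift_gripper", "kwargs": {
  "ticks": [
    [[0.0027, 0, 0.0012, 0], [0, 0, 0, 0], [0, 0, 0, 0]]
  ]
}}

```text
time: 42.58
tcp_pos: [0.4765, 0.3571, 0.0878]
ee_rot: [0.008, -0.147, 0.989, 0.003]
ft_force: [14.8, 0.9, 8.7]
grip_width: 0.0359
gripper_force: 25.0
```

```bash
python3 bay.py|tail -1
```

```text
bay2 coords of tcp mm [86.4 77.4 31.4] F tool [-13.9  -3.7  -9.1]
```

Call:
{"fn": "shift_gripper", "kwargs": {
  "ticks": [
    [[0, 0, 0, 0], [0, 0, 0, 0], [0, 0, 0, 0]]
  ],
  "aperture": 0.056
}}

```text
time: 43.05
tcp_pos: [0.4686, 0.3538, 0.0837]
ee_rot: [-0.001, -0.147, 0.989, -0.0]
ft_force: [-0.5, 0.0, -0.7]
grip_width: 0.0557
gripper_force: 0.0
```

Call:
{"fn": "shift_gripper", "kwargs": {
  "ticks": [
    [[0, 0, -0.03, 0], [0, 0, -0.06, 0], [0, 0, -0.06, 0], [0, 0, -0.06, 0], [0, 0.05, 0, 0], [0, 0.06, 0, 0], [0, 0.06, 0, 0], [0, 0.06, 0, 0], [0, 0.04, 0, 0], [0, 0, 0, 0], [0, 0, 0, 0]]
  ]
}}

```text
time: 44.42
tcp_pos: [0.3905, 0.6117, 0.2934]
ee_rot: [-0.0, -0.147, 0.989, -0.001]
ft_force: [0.2, -0.1, 0.2]
grip_width: 0.056
gripper_force: 0.0
```

```bash
python3 - <<'E'
from h import *
import fit
d,_=cam("top");e,_=cam("scene")
q=np.load("rack.npy");B=fit.Rb(q[3])
def dr(c,n):
    im=cv2.resize(c["frame"],None,fx=6,fy=6,interpolation=cv2.INTER_CUBIC)
    for y in(76,0,-76):
        P=[proj(c,q[:3]+B@(np.array(v)/1000)) for v in((170,y-18,36),(170,y+18,36),(60,y+18,36),(60,y-18,36))]
        cv2.polylines(im,[np.int32((np.array(P)+.5)*6)],True,(0,0,255),1)
    return im
a=dr(d,0)[6*165:6*265,6*110:6*215];b=dr(e,0)[6*125:6*190,6*158:6*250]
m=np.zeros((600,800,3),np.uint8);a=cv2.resize(a,(400,381));b=cv2.resize(b,(400,283));m[:381,:400]=a;m[:283,400:]=b
c=cv2.resize(d["frame"],(400,300));m[300:,400:]=c
cv2.imwrite("pics/fin.png",m)
E
```

```text
[0.43672081 0.26418595 0.02278005 0.29492956] 16.89821931225863
[[-0.1, -0.5], [-0.1, -0.2], [0.3, -0.0], [-0.3, -0.0], [0.6, 0.3], [-0.3, 0.1], [-0.1, -0.1], [-0.1, 1.2], [-0.1, 1.3], [-0.5, 2.7], [-0.5, -0.8], [-0.7, -0.2], [1.0, -0.8], [0.6, -2.1]]
```

View pics/fin.png

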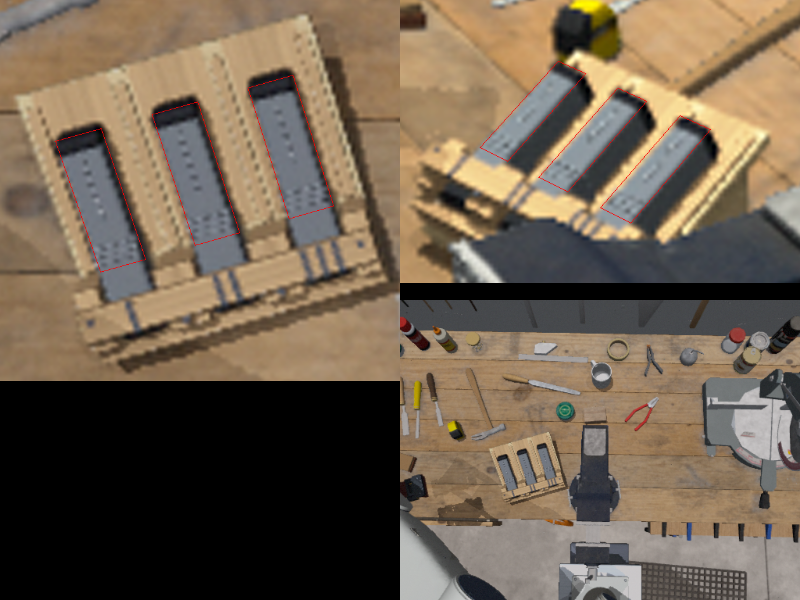

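In the final view all three tubes match their predicted home outlines, the bystanders are untouched, and the robot is clear. Handing in.

```bash
python3 -c "
from station import env, get_image
print(env.sign_off())"
```

```text
the job is handed in; nothing more can be done
None
```

I put all three tubes home against the stop and handed the job in after about 45 s: tube c (about 0.83 kg, thick drill) in bay 1, tube b (about 0.32 kg, thin drill) in bay 2 and tube a (about 0.13 kg, empty) in bay 3; the bystanders were not touched.

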